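# Park the index plunger and swing the cake turntable round

## Task

The cake turntable is locked by the sprung index plunger. Pull the plunger's knob up, feeling for its stop without yanking on it, twist it clockwise and let it settle in its rest notch so that it stays up by itself, and let go of it. Then swing the turntable round by its upright post until its fork rests against the rubber bumper, bringing it there gently, and leave the three things standing on the table alone.

Things in the scene. Friction and masses are not known exactly. Their poses are not given: they have to be found in the camera images.
- stand: Grey fixed stand of the cake turntable. Origin at table height on the turntable's vertical axis; z up. Its -x axis points, roughly to the robot, to the plunger, which stands 140 mm from that axis in a bracket with its top face 92 mm above the table; the bracket's upright is 170 to 186 mm from the axis, 40 mm wide.
- collar: Dark steel nut, 33 mm across, fixed on the bracket round the plunger's vertical axis; origin on that axis, 92 mm above the table, z up. Its x axis shows the line along which the knob's bar lies when parked in the rest notch. In it a steel sleeve, 29 mm across with a round cap, is screwed to an unmeasured height; the cap's top is 119 to 135 mm above the table.
- knob_grip (a point): Centre of the plunger's black bar knob: 42 mm long, 12 mm thick, 26 mm tall, to be pinched across its thickness from above. x along the bar, z up. Home (locked) it is 166 mm above the table, 18 mm or more free under it. It moves straight up against a damped spring (5 N at home, 0.15 N more per mm of lift) and, once lifted, turns about the vertical.
- pin_home (a point): Fixed point on the plunger's axis, 100 mm above the table, where the 4 mm cross pin (parallel to the knob's bar, fixed to it) lies when home, in a deep slot of the sleeve that lets it turn only 5 degrees. Lifted 11 to 27 mm (as the sleeve is set) the pin clears the sleeve's rim; 2.5 mm above that it meets the cap, a rigid stop. It must not press the sleeve with more than 18 N.
- rest_notch (a point): Fixed point on the plunger's axis, 115.5 mm above the table: mean height of the pin when parked. Above the rim the pin turns 70 degrees clockwise seen from above to lie over the rest notch; 5 degrees on is an end wall. The notch is 6 mm wide and 3.5 mm deeper than the rim. Let down in it the knob stays 7.5 to 23.5 mm above home; let go over the slot it snaps home.
- turntable (a joint): Angle of the aluminium turntable (230 mm across, top face 72 mm above the table; fixed on it a white cake drum 136 mm across, 26 mm high, and a sugar house up to 155 mm above the table), rad, 0 at the start, growing counter-clockwise seen from above. Free, it turns with a friction of 0.12 N m and stays where left. At 1.047 its fork meets the bumper.
- fork (a point): Point on the turntable's rim fork, 140 mm from its axis, 72 mm above the table (top of the fork), mid-way between the two prongs; outer end 155 mm from the axis, 38 mm wide. It holds the plunger's lower end, which locks the turntable until the plunger is more than 5 mm up.
- post (a point): Middle of the turntable's upright steel turning post, 100 mm above the table: round, 14 mm thick, 48 mm tall (72 to 120 mm above the table), 100 mm from the turntable's axis, 25 mm clear of the cake drum, at -125 degrees in the stand's frame at the start; it goes round with the turntable.
- bumper: Fixed black rubber block, 24 x 12 x 18 mm, on a grey upright of the stand; origin at its centre, 68 mm above the table, 142 mm from the turntable's axis. The leading side of the fork comes to rest against it. It must not be hit or pressed with more than 25 N.
- jar: White lidded jar, 62 mm across, 85 mm tall, loose on the table; origin under its centre. To be left alone.
- gnome: Sugar gnome with a red pointed hat, 56 mm across, 88 mm tall, loose; origin under its centre. To be left alone.
- snowman: White sugar snowman with a black hat, 58 mm across, 87 mm tall, loose; origin under its centre. To be left alone.

How it is judged:
By the outcome, as a careful person would: the job done as asked, in the order asked, and still so for the second after the job is handed in, with the robot touching nothing.
It also fails if it takes over 72 s, if anything falls off the work surface, if the arm or the gripper's body presses on something with over 40 N, if the wrist force passes 120 N, or if a joint passes its speed limit or range.

## Robot

A 6-joint arm with a two-finger parallel gripper is mounted at the origin on the work surface. World frame = base frame: x ahead of the robot, y to its left, z up, the work surface at z = 0. Lengths are in m, angles in rad, forces in N, time in s.
With the tool pointing down it reaches from about 0.275 to 0.75 m from the base axis. Payload 10.2 kg.
Tool frame: the origin (TCP) lies midway between the tips of the shut fingers; the grasp point (between the pads) lies 19 mm behind it (env.hold_point_z is the distance from the TCP to the grasp point, in m); z points along the fingers, y is the line along which they close (so a half turn about z gives the same grasp; the last joint's range is limited). The gripper opens to 85 mm and grips with 20 to 120 N. Pads are 22 mm wide; open, the fingers measure 114 mm over their backs; the gripper's body (76 mm by 85 mm) begins 54 mm behind the grasp point. The pads swing forward as they close: fully open they stand 13 mm farther back than shut.
Start: joints at [1.061, 0.313, 1.498, -0, 1.331, -0.223], TCP at [0.149, 0.504, 0.231] pointing down, gripper open.
Joint ranges: [-2.94, 2.94], [-0.97, 2.17], [0.19, 2.56], [-1.23, 4.37], [0.02, 3.11], [-2.88, 2.88]. Speed limits (rad/s): [2.39, 2.39, 3.01, 3.14, 3.14, 3.14].

## Interface

Orientations are given as a unit quaternion [x, y, z, w].
In Python, from bench import env, kinematics, monitor, eyes, job gives the robot as it stands. The module is installed in compiled form; this text tells all that it offers. Calls block until the motion is done:
- env.reach(position, orientation): joint-space move of the TCP to a pose.
- env.movel(position, velocity=0.15, frame=None, guard=None): straight line of the TCP; frame=None keeps the orientation; velocity is the mean speed in m/s. With guard (N) it stops when the force on the tool has changed by that much, and returns True; else False.
- env.set_joints(angles): joint-space move.
- env.release() and env.close_gripper(effort=None): open the fingers fully, or close them until they stop; effort is the grip in N (None keeps the last).
- env.hold(seconds).
- kinematics.ik(position, orientation): joint angles nearest the present ones, or None.
- monitor.sense(): the state.
- eyes.grab_frame(name): name is "scene" or "top" or "wrist"; returns a dict with "frame" (384x512x3 uint8, red, green, blue), "mtx" (3x3 intrinsics, pixels), "view" (4x4, takes a point from world to camera coordinates). Camera axes: x right, y down, z forward; pixel columns grow to the right and rows downward; lengths in m; the calibration is good to about 2 mm. A picture is of the moment at which its call begins. There is no depth.
A pose or a line that the arm cannot do raises env.MotionError and nothing moves.
- job.hand_in(): hands the job in; it is judged then, once.
The state is a dict: "clock": time; "joints": joint angles; "qvel": joint speeds; "joint_efforts": joint torques, N m; "position": TCP position; "ee_rot": TCP orientation; "contact_force": force on the tool from outside, world axes, zero at the start; "ft_torque": the same for the moment, N m; "finger_gap": opening from 0.0 (shut) to 1.0 (fully open); "gripper_force": force on a finger pad.
Only numpy, scipy, OpenCV 4.12 (cv2) and the standard library are available. Lean on these libraries where they do the work, as an engineer would, in place of code of your own. Each camera call takes 0.05 s, during which the arm holds its last target. There are 200 camera calls.

## Working session

There is one attempt and no reset: what is moved stays moved. The work goes in short steps, each a Python script; the robot and the scene stay as the last script left them, time stands still between calls to the robot, and variables do not carry over. Pictures are saved under pics/ and viewed, at most 10 in all, crops included, and the job is handed in when it is done.

```bash
mkdir -p pics; cat > h.py <<'E'
import numpy as np, cv2
from bench import env, kinematics, monitor, eyes, job
def save(n,f): cv2.imwrite(f'pics/{n}.png', cv2.cvtColor(f,cv2.COLOR_RGB2BGR))
def ray(g,u,v,z):
    V=g['view'];R,t=V[:3,:3],V[:3,3];c=-R.T@t
    d=R.T@np.linalg.inv(g['mtx'])@np.array([u,v,1.]);return c+d*(z-c[2])/d[2]
def proj(g,p):
    q=g['mtx']@(g['view']@np.append(p,1))[:3];return q[:2]/q[2]
E
python3 - <<'E'
from h import *
import pickle
D={n:eyes.grab_frame(n) for n in('scene','top')}
pickle.dump(D,open('d.pkl','wb'))
for n,g in D.items():
    save(n,cv2.resize(g['frame'],(800,600),interpolation=cv2.INTER_CUBIC)); V=g['view'];print(n,-V[:3,:3].T@V[:3,3],g['mtx'][0,0])
s=monitor.sense();print(s['clock'],s['contact_force'],s['ee_rot'],env.hold_point_z)
E
```

```text
scene [1.17932541 0.10280277 1.25617117] 427.5752113386255
top [ 0.41169295 -0.01966979  1.16024272] 359.48845203387646
0.1 [-0.55126991  0.30349854  0.2199118 ] [ 1.42900826e-01  9.89736835e-01 -5.52361383e-04 -2.17511558e-04] 0.0187
```

View pics/scene.png

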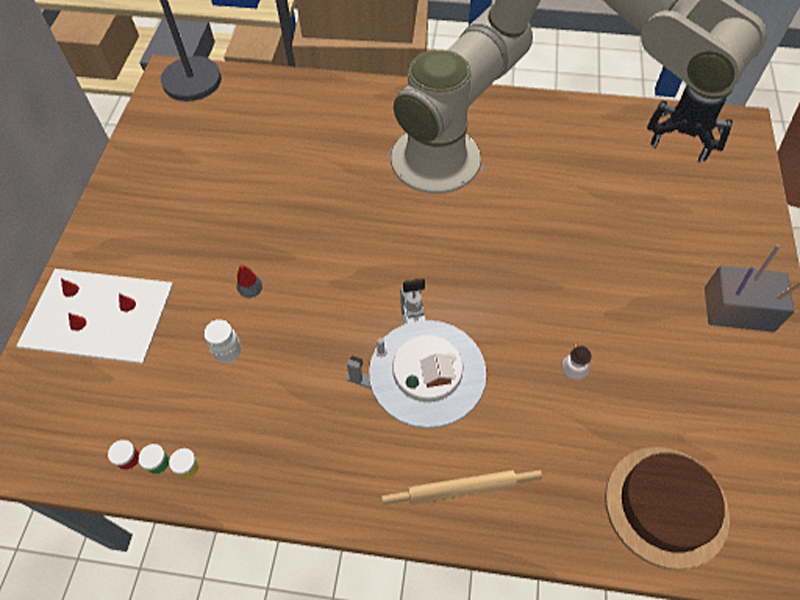

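View pics/top.png

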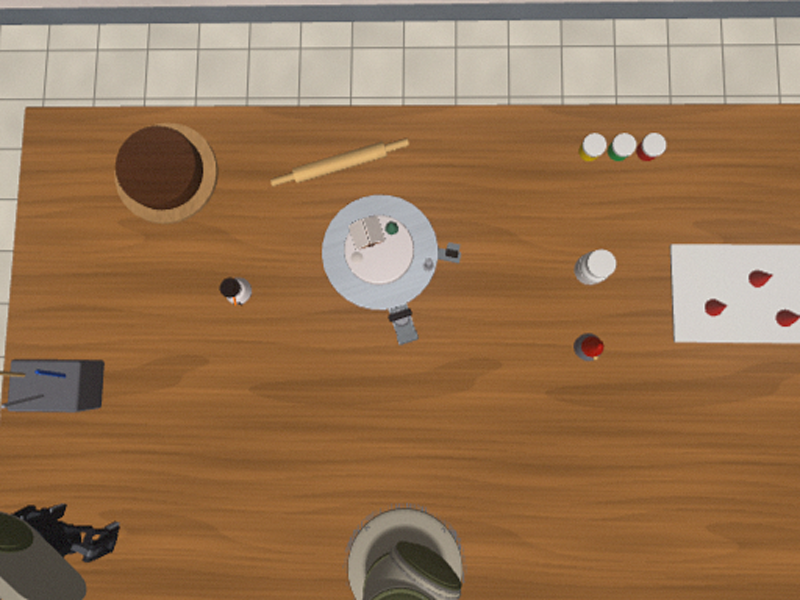

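The scene view (800x600) shows the turntable at about (428,372), the knob at (413,285), the post at (381,347) and the bumper at (355,368). The top view shows the turntable at (380,252), the knob at (400,316), the post at (429,265) and the bumper at (453,254). The jar, gnome and snowman are all well clear of these.

```bash
python3 - <<'E'
from h import *
import pickle
D=pickle.load(open('d.pkl','rb'));g=D['top'];f=g['frame']
hsv=cv2.cvtColor(f,cv2.COLOR_RGB2HSV)
# turntable: non-wood pixels around disc
m=((hsv[...,1]<90)&(hsv[...,2]>120)).astype(np.uint8)
m[:, :190]=0;m[:,300:]=0;m[:110]=0;m[215:]=0
m=cv2.morphologyEx(m,cv2.MORPH_OPEN,np.ones((9,9)))
c=max(cv2.findContours(m,0,cv2.CHAIN_APPROX_NONE)[0],key=cv2.contourArea)
h=cv2.convexHull(c);e=cv2.fitEllipse(h);print(e)
C=ray(g,*e[0],.072);print('centre',C, 'diam',e[1][0]*(1.16-.072)/359.5)
def blob(g,x0,x1,y0,y1,z,thr=60):
    f=g['frame'];m=(f.max(2)<thr).astype(np.uint8);k=np.zeros_like(m);k[y0:y1,x0:x1]=m[y0:y1,x0:x1]
    n,l,s,ce=cv2.connectedComponentsWithStats(k)
    i=1+s[1:,4].argmax();r=cv2.minAreaRect(np.argwhere(l==i)[:,::-1].astype(np.float32));print(s[i],ce[i],r,ray(g,*ce[i],z));return ce[i]
blob(g,242,270,190,212,.179)
blob(g,280,300,150,175,.077)
blob(D['scene'],250,280,172,192,.172)
save('k',cv2.resize(f[120:225,195:305],None,fx=5,fy=5,interpolation=cv2.INTER_CUBIC))
E
```

```text
((242.8397979736328, 161.3231201171875), (74.28180694580078, 74.48881530761719), 60.32761764526367)
centre [0.61740223 0.05437294 0.072     ] diam 0.2248083614938282
[249 198  14   8  56] [255.69642857 201.17857143] ((255.70001220703125, 201.10000610351562), (3.7947328090667725, 13.914020538330078), 71.56504821777344) [0.48670729 0.01017709 0.179     ]
[285 160   8   5  29] [288.89655172 162.06896552] ((288.8500061035156, 161.9499969482422), (7.273237705230713, 3.7947328090667725), 18.43494987487793) [ 0.61488542 -0.08655579  0.077     ]
[258 179  14   8  81] [264.56790123 182.5308642 ] ((264.5946044921875, 182.56756591796875), (5.589565753936768, 13.809514999389648), 80.53767395019531) [0.49280837 0.01314903 0.172     ]
```

View pics/k.png

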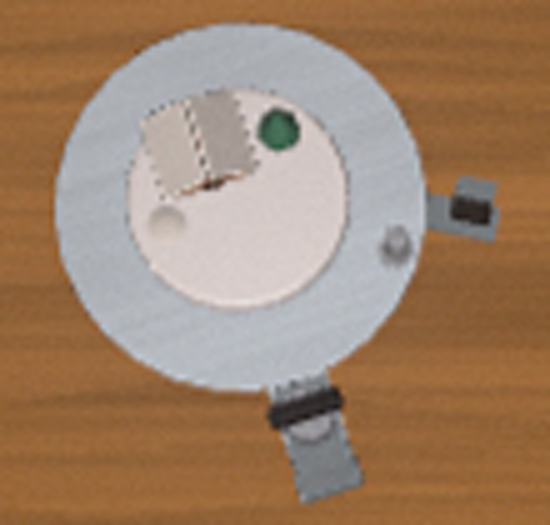

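The crop shows the knob bar at crop pixel (306,407), tilted about 13° up to the right, the post at (397,245) and the bumper at (471,210). The geometry agrees with the stated radii, so I'll move above the knob for a close look.

```bash
cat >> h.py <<'E'
def Q(deg):  # tool down, closing line at yaw deg
    a=np.radians(deg+90)/2; return [np.cos(a),np.sin(a),0,0]
def st(): s=monitor.sense(); print('t %.2f'%s['clock'],np.round(s['position'],4),'F',np.round(s['contact_force'],1),'gap %.3f'%s['finger_gap'],'pad %.1f'%s['gripper_force'],'q6 %.2f'%s['joints'][5]); return s
E
python3 - <<'E'
from h import *
import pickle
env.reach([.46,.012,.30],Q(13)); st()
g=eyes.grab_frame('wrist');pickle.dump(g,open('w.pkl','wb'));save('w1',g['frame'])
V=g['view'];print(-V[:3,:3].T@V[:3,3],V[2,:3])
print(proj(g,[.487,.010,.179]))
E
```

```text
t 2.20 [0.46   0.0126 0.2999] F [-0.5  0.1  0.4] gap 0.997 pad 0.0 q6 -0.46
[0.44335967 0.08513124 0.44384487] [ 0.06592629 -0.28450439 -0.95640524]
[275.41825286 195.68717754]
```

View pics/w1.png

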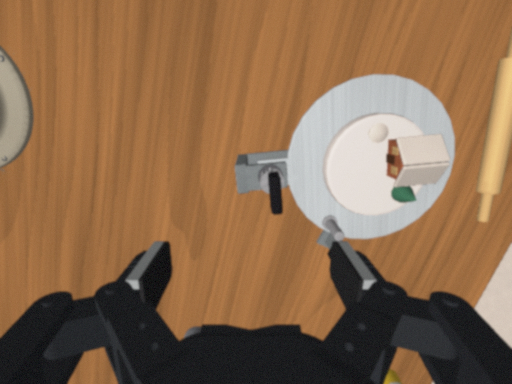

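The wrist view shows the knob bar at about (275,192), dark and nearly vertical, with the bracket to its left and the post at (332,228). I'll put the camera straight above the knob so that only its top face shows.

```bash
cat >> h.py <<'E'
def bar(g,guess,z=.179,thr=60):
    u=proj(g,[*guess,z]).astype(int);x,y=np.meshgrid(np.arange(512),np.arange(384))
    m=((g['frame'].max(2)<thr)&(np.hypot(x-u[0],y-u[1])<60)).astype(np.uint8)
    n,l,s,ce=cv2.connectedComponentsWithStats(m)
    i=1+np.argmin([np.hypot(*(c-u)) if a[4]>60 else 1e9 for c,a in zip(ce[1:],s[1:])])
    c=cv2.boxPoints(cv2.minAreaRect(np.argwhere(l==i)[:,::-1].astype(np.float32)))
    P=np.array([ray(g,*q,z)[:2] for q in c]);e=P[1]-P[0],P[2]-P[1];L=[np.linalg.norm(v) for v in e]
    d=e[int(np.argmax(L))]; a=np.degrees(np.arctan2(d[1],d[0])); a=(a+180)%180
    print('bar px',u,ce[i],s[i],'xy',P.mean(0),'L',np.round(L,4),'bar yaw',a-180);return P.mean(0),a-180
E
python3 - <<'E'
from h import *
import pickle
env.reach([.504,-.063,.26],Q(13)); s=st();print(np.round(s['joints'],2))
g=eyes.grab_frame('wrist');pickle.dump(g,open('w.pkl','wb'));save('w2',g['frame'])
V=g['view'];print(-V[:3,:3].T@V[:3,3],V[2,:3])
bar(g,[.488,.011])
print(proj(g,[.589,-.0415,.12]))
E
```

```text
t 2.72 [ 0.504  -0.0631  0.2595] F [-0.3  0.2 -0.6] gap 1.002 pad 0.0 q6 -0.58
[-0.36  0.26  1.5   0.    1.39 -0.58]
[0.4877116  0.00939943 0.4034358 ] [ 0.0644866  -0.2841618  -0.95660522]
bar px [251 109] [250.54462935 108.95612708] [242  83  17  53 661] xy [0.48752653 0.01027269] L [0.0101 0.0396] bar yaw -70.6095273184541
[331.75440738 181.25976124]
```

View pics/w2.png

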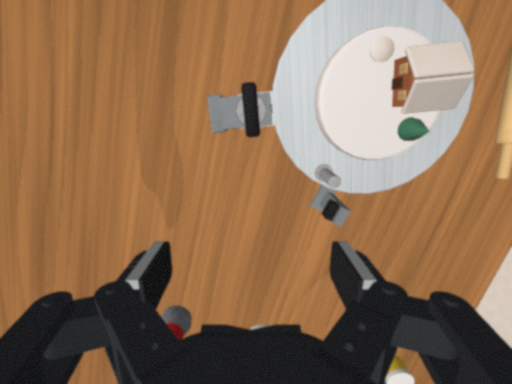

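The straight-down view shows the bar's top face at (250,109). That puts the knob at (0.4875, 0.0103) with a bar yaw of -70.6°. The post's predicted position (332,181) matches what I see. Next I grasp the knob and feel upward for the stop.

```bash
python3 - <<'E'
from h import *
K=[.4875,.0103];q=Q(19.4)
env.reach([*K,.245],q)
env.movel([*K,.150],.12,guard=8);st()
env.close_gripper(30);s=st();print('tq',s['ft_torque'])
p=s['position'];F0=s['contact_force'][2]
env.movel([p[0],p[1],p[2]+.009],.02,guard=16);s=st()
E
```

```text
t 4.12 [0.4879 0.0101 0.1507] F [-0.4 -0.6  0. ] gap 1.001 pad 0.0 q6 -0.56
t 4.78 [0.4874 0.0102 0.1501] F [-2.  -0.8  2.4] gap 0.128 pad 33.9 q6 -0.56
tq [-0.20514672  0.36198639  0.0062185 ]
t 5.38 [0.4872 0.0102 0.1591] F [-0.1 -0.7 -7.3] gap 0.134 pad 32.4 q6 -0.56
```

```bash
python3 - <<'E'
from h import *
s=st();p=s['position'];z0=.1501;log=[];x,y,z=.4872,.0102,p[2]
f0=s['contact_force'][2]
for i in range(40):
    z+=.0006
    g=env.movel([x,y,z],.01,guard=5)
    s=monitor.sense();f=s['contact_force'][2]
    log.append((round((s['position'][2]-z0)*1e3,2),round(f,1)))
    ex=f0-.15*(z-p[2])*1e3
    if g or f<ex-2.5: break
print(log);st();print(s['ft_torque'])
E
```

```text
t 5.38 [0.4872 0.0102 0.1591] F [-0.1 -0.7 -7.3] gap 0.134 pad 32.4 q6 -0.56
[(np.float64(9.54), np.float64(-7.3)), (np.float64(10.17), np.float64(-7.4)), (np.float64(10.81), np.float64(-7.6)), (np.float64(11.4), np.float64(-6.9)), (np.float64(12.0), np.float64(-7.6)), (np.float64(12.58), np.float64(-7.8)), (np.float64(13.19), np.float64(-6.9)), (np.float64(13.81), np.float64(-7.8)), (np.float64(14.39), np.float64(-7.7)), (np.float64(15.0), np.float64(-8.2)), (np.float64(15.6), np.float64(-8.6)), (np.float64(16.19), np.float64(-9.0)), (np.float64(16.79), np.float64(-8.2)), (np.float64(17.41), np.float64(-8.9)), (np.float64(17.91), np.float64(-9.2)), (np.float64(18.06), np.float64(-16.1))]
t 9.38 [0.4871 0.0102 0.1682] F [  1.3  -1.7 -16.1] gap 0.130 pad 31.0 q6 -0.56
[-0.25158546 -0.49074649  0.0210333 ]
```

The stop is at 17.9 mm of lift. I'll back off 1.2 mm and twist clockwise in steps.

```bash
python3 - <<'E'
from h import *
x,y,z=.4873,.0102,.1668
env.movel([x,y,z],.01);st()
for d in range(7,71,7):
    env.set_joints(kinematics.ik([x,y,z],Q(19.4-d)))
    s=monitor.sense();f=s['contact_force'];print(d,'%.2f'%s['clock'],np.round(s['position']*1e3,1),np.round(f,1),'Tz %.3f'%s['ft_torque'][2])
    if abs(s['ft_torque'][2])>.25 or np.hypot(*f[:2])>10 or abs(f[2]+9)>6: print('stop');break
st()
E
```

```text
t 9.72 [0.4873 0.0102 0.167 ] F [-1. -2. -9.] gap 0.133 pad 32.1 q6 -0.56
7 9.97 [487.3  10.2 167. ] [-1.4 -0.9 -8.5] Tz 0.017
14 10.22 [487.3  10.2 166.9] [-1.4 -0.2 -8.7] Tz -0.025
21 10.47 [487.3  10.2 166.8] [-1.1 -1.4 -7.9] Tz 0.022
28 10.72 [487.3  10.2 166.8] [-1.3 -1.  -7.8] Tz 0.017
35 10.97 [487.3  10.2 166.8] [-0.6 -1.2 -8.3] Tz -0.026
42 11.22 [487.3  10.2 166.8] [-1.7 -0.7 -7.7] Tz 0.020
49 11.47 [487.3  10.2 166.8] [-0.9 -0.9 -8.6] Tz -0.003
56 11.72 [487.3  10.2 166.8] [-2.1 -1.1 -8.2] Tz -0.067
63 11.97 [487.3  10.2 166.8] [-3.  -0.5 -7.9] Tz -0.006
70 12.22 [487.3  10.2 166.8] [-1.6 -1.3 -8. ] Tz -0.049
t 12.22 [0.4873 0.0102 0.1668] F [-1.6 -1.3 -8. ] gap 0.134 pad 32.2 q6 0.66
```

```bash
python3 - <<'E'
from h import *
x,y,z=.4873,.0102,.1668
for i in range(14):
    z-=.0005
    env.movel([x,y,z],.008)
    s=monitor.sense();f=s['contact_force'];print('%.2f'%(s['position'][2]*1e3),np.round(f,1),'Tz %.3f'%s['ft_torque'][2])
    if f[2]>-2: break
st()
E
```

```text
166.24 [-1.7 -1.  -8.8] Tz 0.024
165.73 [-2.  -1.7 -8.3] Tz -0.012
165.24 [-1.1 -0.4 -8.4] Tz 0.030
164.75 [-2.1 -1.1 -9. ] Tz 0.016
164.28 [-2.5 -1.6 -8.3] Tz 0.011
163.74 [-2.4 -1.3 -8.8] Tz -0.016
163.27 [-2.3 -1.1 -8.4] Tz -0.022
162.78 [-2.  -0.8 -8.8] Tz 0.012
162.26 [-2.2 -0.3 -8.3] Tz -0.009
161.86 [-2.  -0.6 -7. ] Tz -0.046
161.68 [-3.8 -0.2 -0.4] Tz -0.010
t 14.97 [0.4874 0.0102 0.1617] F [-3.8 -0.2 -0.4] gap 0.132 pad 33.2 q6 0.66
```

The pin bottomed at 17.9 - 6.3 mm of lift, so it is seated in the rest notch. I'll let go, rise and check.

```bash
python3 - <<'E'
from h import *
env.release();st()
env.movel([.4873,.0102,.26],.12)
env.reach([.504,-.063,.27],Q(13));st()
g=eyes.grab_frame('wrist');save('w3',g['frame'])
bar(g,[.488,.011],.1907)
print(proj(g,[.589,-.0415,.12]),proj(g,[.6174,.0544,.098]))
E
```

```text
t 15.68 [0.4873 0.0102 0.1613] F [ 0.1  0.3 -0.8] gap 1.002 pad 0.0 q6 0.66
t 17.79 [ 0.5039 -0.0628  0.2697] F [-0.2  0.7  0.1] gap 1.000 pad 0.0 q6 -0.58
bar px [251 109] [250.61011905 110.27827381] [227  94  48  33 672] xy [0.48742842 0.01005753] L [0.0392 0.0102] bar yaw -140.78443539265476
[329.11766902 179.11943103] [375.1259472   97.13880311]
```

View pics/w3.png

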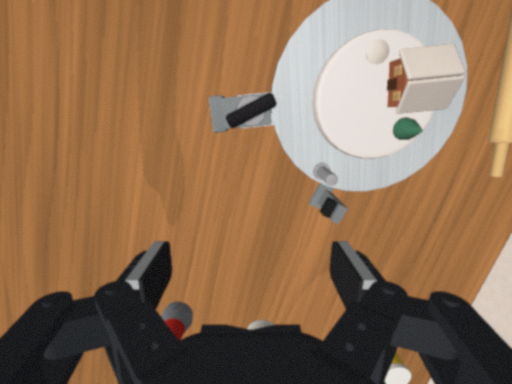

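The knob is parked with its bar at (250,110), yaw -140.8° (70° clockwise of home), and it stays up by itself. The post shows at (328,175), as predicted. Next I pinch the post along the tangent and swing.

```bash
cat >> h.py <<'E'
C=np.array([.619,.055]);Z=.093
def P(phi,z=Z,r=.1): a=np.radians(phi);return [C[0]+r*np.cos(a),C[1]+r*np.sin(a),z]
def tan(s,phi):
    a=np.radians(phi);f=s['contact_force'];return -f[0]*np.sin(a)+f[1]*np.cos(a), f[0]*np.cos(a)+f[1]*np.sin(a)
E
python3 - <<'E'
from h import *
ph=-106.1
env.reach(P(ph,.20),Q(ph+90))
print(env.movel(P(ph),.10,guard=6));st()
env.close_gripper(20);s=st()
for d in range(4,49,4):
    g=env.movel(P(ph+d),.05,frame=Q(ph+d+90),guard=12)
    s=monitor.sense();print(d,g,'%.2f'%s['clock'],np.round(s['position'][:2],4),'tan,rad',np.round(tan(s,ph+d),1),'gap %.3f'%s['finger_gap'])
    if g: break
E
```

```text
False
t 19.68 [ 0.5916 -0.0411  0.0937] F [-0.6 -0.6 -0. ] gap 1.002 pad 0.0 q6 0.01
t 20.33 [ 0.5913 -0.0411  0.0931] F [ 0.6 -0.9  0.4] gap 0.157 pad 21.4 q6 0.01
4 False 20.62 [ 0.5983 -0.0429] tan,rad [1.4 1. ] gap 0.160
8 False 20.92 [ 0.605  -0.0441] tan,rad [0.4 1.2] gap 0.152
12 False 21.21 [ 0.6119 -0.0449] tan,rad [-0.7  1.8] gap 0.150
16 False 21.50 [ 0.6188 -0.0452] tan,rad [1.7 3.4] gap 0.155
20 False 21.79 [ 0.6258 -0.045 ] tan,rad [1.7 5. ] gap 0.154
24 False 22.08 [ 0.6328 -0.0444] tan,rad [1.2 4.9] gap 0.156
28 False 22.38 [ 0.6397 -0.0432] tan,rad [1.6 5.2] gap 0.156
32 False 22.67 [ 0.6465 -0.0416] tan,rad [1.3 6.1] gap 0.157
36 False 22.96 [ 0.6533 -0.0395] tan,rad [1.5 6.5] gap 0.157
40 False 23.25 [ 0.6598 -0.0369] tan,rad [1.6 6.6] gap 0.154
44 False 23.54 [ 0.6661 -0.0339] tan,rad [0.5 6.2] gap 0.152
48 False 23.83 [ 0.6723 -0.0303] tan,rad [0.3 6.9] gap 0.152
```

```bash
python3 - <<'E'
from h import *
ph=-106.1;d=48.;log=[];ref=tan(monitor.sense(),ph+d)[0]
while d<66:
    d+=.35 if d>55 else .7
    g=env.movel(P(ph+d),.008,frame=Q(ph+d+90),guard=4)
    s=monitor.sense();t,r=tan(s,ph+d);log.append((round(d,2),round(t,1),round(r,1)))
    if g or t<ref-4: break
print(log[-14:]);st()
env.hold(.3);s=st();print(tan(s,ph+d))
E
```

```text
[(56.05, np.float64(-1.0), np.float64(8.4)), (56.4, np.float64(-0.1), np.float64(7.2)), (56.75, np.float64(-1.5), np.float64(8.2)), (57.1, np.float64(-0.2), np.float64(7.4)), (57.45, np.float64(-1.5), np.float64(8.1)), (57.8, np.float64(-1.4), np.float64(7.3)), (58.15, np.float64(-0.9), np.float64(7.9)), (58.5, np.float64(-1.1), np.float64(7.4)), (58.85, np.float64(-0.4), np.float64(5.9)), (59.2, np.float64(-1.1), np.float64(7.3)), (59.55, np.float64(-0.1), np.float64(6.6)), (59.9, np.float64(-1.6), np.float64(7.8)), (60.25, np.float64(-3.1), np.float64(7.3)), (60.6, np.float64(-6.5), np.float64(6.4))]
t 30.83 [ 0.6887 -0.0177  0.0932] F [-0.1 -9.1  3.8] gap 0.152 pad 21.7 q6 -0.97
t 31.13 [ 0.6887 -0.0177  0.0931] F [-0.2 -8.5  2.2] gap 0.152 pad 21.7 q6 -0.97
(np.float64(-6.066981989120003), np.float64(5.932721788409047))
```

Contact with the bumper came at about 60.2°, pressing about 4 N. Now I'll release, retreat and check.

```bash
python3 - <<'E'
from h import *
env.release();st();p=monitor.sense()['position']
env.movel([p[0],p[1],.21],.10)
env.reach([.55,-.12,.28],Q(13));s=st()
g=eyes.grab_frame('wrist');save('w4',g['frame'][:260])
bar(g,[.488,.011],.1907)
V=g['view'];print(-V[:3,:3].T@V[:3,3])
for n,q in dict(post=[*P(-46.1)[:2],.12],fork=[*P(-101.1,r=.14)[:2],.072]).items(): print(n,proj(g,q))
for n in('top',):
    t=eyes.grab_frame(n)['frame'];save('t2',cv2.resize(t[110:240,130:420],(780,350),interpolation=cv2.INTER_CUBIC))
E
```

```text
t 31.82 [ 0.6891 -0.0162  0.093 ] F [ 0.8  0.1 -0.8] gap 1.002 pad 0.0 q6 -0.97
t 33.92 [ 0.5505 -0.1196  0.2794] F [1.1 0.8 0.1] gap 1.000 pad 0.0 q6 -0.65
bar px [208  17] [209.66365874  22.48318294] [ 183    0   52   45 1219] xy [0.489729   0.00757893] L [0.04   0.0161] bar yaw -140.59057234284052
[ 0.53391372 -0.04713993  0.42335016]
post [396.73499008 116.54304426]
fork [288.24755342 149.45334166]
```

View pics/w4.png

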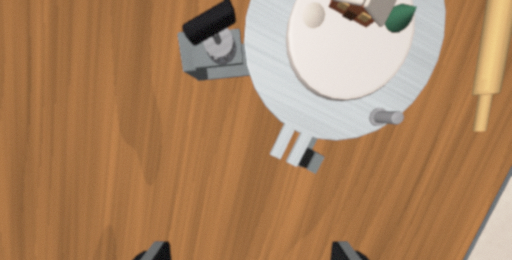

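The wrist view shows the knob still parked at (209,22), the post at (397,117), and the fork's right prong at (303,150) abutting the bumper at (312,160). One closer look will show whether a gap was left on release.

```bash
python3 - <<'E'
from h import *
env.reach([.625,-.155,.19],Q(13));st()
g=eyes.grab_frame('wrist');u=proj(g,[.613,-.085,.077]);print(u)
x,y=np.clip(u.astype(int),[70,60],[440,320]);c=g['frame'][y-60:y+60,x-70:x+70];print(x-70,y-60)
save('w5',cv2.resize(c,(700,600),interpolation=cv2.INTER_CUBIC))
E
```

```text
t 34.58 [ 0.6251 -0.1544  0.1904] F [-0.5 -0.3  0.1] gap 1.000 pad 0.0 q6 -0.65
[254.51240493 115.40727953]
184 55
```

View pics/w5.png

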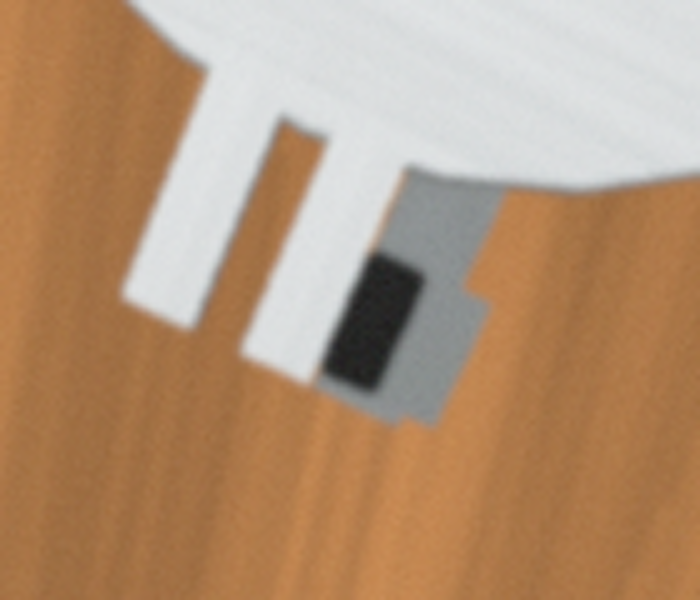

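The crop shows the fork prong's edge, from (375,255) to (320,375), flush against the black bumper with no gap. I'm handing in.

```bash
python3 -c "
from h import *
env.hold(.2);st();print(job.hand_in())"
```

```text
t 34.83 [ 0.625  -0.1548  0.1919] F [ 0.6  0.  -0.3] gap 1.003 pad 0.0 q6 -0.65
the job is handed in; nothing more can be done
None
```

The job is handed in at 34.8 s, with no verdict returned: the plunger stays up by itself in its rest notch, the fork rests flush against the bumper after a gentle contact of about 4 N, and the jar, gnome and snowman were left alone.

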